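# Thread the prayer wheel spindle through both jig bushings and hold it

## Robot

A 6-joint arm with a two-finger parallel gripper is mounted at the origin on the work surface. World frame = base frame: x ahead of the robot, y to its left, z up, the work surface at z = 0. Lengths are in m, angles in rad, forces in N, time in s.
With the tool pointing down it reaches from about 0.25 to 0.8 m from the base axis. Payload 8.5 kg.
Tool frame: the origin (TCP) lies on the centre line of the jaws, within the pads' length; the fingertips stand 14 mm ahead of it and the grasp point (between the pads) lies 5 mm behind it; z points along the fingers, y is the direction in which the jaws open and shut (so a half turn about z gives the same grasp; the last joint's range is limited). The gripper opens to 85 mm and grips with 20 to 120 N. Pads are 22 mm wide; open, the fingers measure 114 mm over their backs; the gripper's body (76 mm by 85 mm) begins 54 mm behind the grasp point. The pads swing forward as they close: fully open they stand 13 mm farther back than shut.
Start: joints at [1.167, 0.238, -0.013, 1.319, 0, 1.571], TCP at [0.206, 0.483, 0.245] pointing down, gripper open.
Joint ranges: [-2.66, 2.66], [-1.03, 1.9], [-1.14, 1.46], [-1.82, 2.27], [-1.45, 1.34], [-3.14, 3.14]. Speed limits (rad/s): [2.22, 2.22, 2.79, 3.14, 3.14, 3.14].

## Interface

Orientations are given as a rotation vector (axis times angle).
In Python, from workcell import env, viewer, hand_in gives the robot as it stands.
- The arm moves only by the tool apply_moves, never from a script. Its argument "steps" is a list that holds one entry, the list of rows, each a list of 5 numbers: the shift along the world's x, y, z in mm, then the turn about the world's z in rad, then the finger opening in mm, from 0 to 85.4. In form: [[[dx, dy, dz, roll, jaw], ...]]. A call has 1 to 12 rows; each row is the pose to reach, as a shift and turn from the pose commanded when the call began; what a row does not reach only later rows make up. A row lasts 1/10 s, in which the tool goes at most 50 mm and 8.59 degrees, less where a joint would pass 70% of its speed; a pose out of reach is approached as far as the arm can. A call with a gripper value outside its range is refused whole. The fingers move at their own pace and stop on an object; "force" is the grip in N (left out, the last holds). Time passes only in rows, so rows that repeat a pose let the fingers close. It gives the time, the measured TCP pose, the force and the opening at its end, in the units of the state.
- env.state(): the state, without advancing time (a new reading comes with each control period).
- viewer.grab_frame(name): name is "side" or "top" or "wrist"; returns a dict with "image" (420x560x3 uint8, red, green, blue), "mtx" (3x3 intrinsics, pixels), "rvec" (rotation vector, rad) and "tvec" (3), from world to camera coordinates, as OpenCV has them. Camera axes: x right, y down, z forward; pixel columns grow to the right and rows downward; lengths in m; the calibration is good to about 2 mm. A picture is of the moment at which its call begins. There is no depth.
- hand_in(): hands the job in, once; it reports no verdict.
The state is a dict: "t": time; "qpos": joint angles; "joint_vel": joint speeds; "effort": joint torques, N m; "eef_pos": TCP position; "eef_rot": TCP orientation; "wrist_force": force on the tool from outside, world axes, zero at the start; "moment": the same for the moment, N m; "grip_width": opening from 0.0 (shut) to 1.0 (fully open).
Only numpy, scipy, OpenCV 4.12 (cv2) and the standard library are available. Lean on these libraries where they do the work, as an engineer would, in place of code of your own. Each camera call takes 0.05 s, during which the arm holds its last target.

## Task

Turn the brass knurled knob on the polishing jig counter-clockwise (seen from above) to swing the keeper plate well clear of the upper bushing, and only then take the spindle out of the iron anvil block by its copper head and thread it, point down, through the upper bushing and on through the lower one. Finish while still holding it by the head, upright and still and not wedged hard sideways, with its tip standing out below the lower bushing, about midway between that bushing's underside and the jig's base plate, touching nothing below. Leave the drum, the bone bead, the polish tin, the screwdriver and the brush where they are.

Things in the scene. Friction and masses are not known exactly. Their poses are not given: they have to be found in the camera images.
- jig: brass C-frame jig, fixed. Origin: underside centre of its dark base plate (90 in x, 130 in y, 12 thick); z up. A column at the -y end carries two level arms reaching to +y, 50 wide: lower 47 to 65 mm above the bench, upper 95 to 115. In each a bushing, both on one vertical axis at local x 0, y +30 mm, each with a steel flange ring 30 across, 3 proud of its arm.
- upper_mouth (a point): centre of the upper bushing's mouth (top of its flange, 118 mm above the bench); bore 16 mm, straight through to the arm's underside at 95 mm
- lower_mouth (a point): centre of the lower bushing's mouth (top of its flange, 68 mm above the bench), directly under the upper one; bore 14 mm, straight through
- lower_exit (a point): centre of the lower bushing's underside (47 mm above the bench); the base plate's top is 35 mm below this point
- keeper (a joint): angle (rad) of knurled knob and keeper plate together; 0 to 0.2 at the start, the plate covering the upper bushing (0: plate along the jig's +y); grows counter-clockwise seen from above (plate swings towards the jig's -x), stop at 1.5. The bore is free from about 0.45. Stiff (0.06 N m), stays where left.
- knob_grip (a point): on the knob's axis, at the height to grip: upright brass cylinder 28 in diameter, 28 tall, top 8 mm above this point (152 above the bench), foot 20 below it on the dark keeper plate (26 wide, 5 thick, reaching 74 from the axis, its top 124 above the bench). Stands at the jig's y -30 mm, 60 from the bushings' axis.
- anvil: squat dark iron anvil block, 80 x 80, 45 tall on a 110 x 100 x 10 foot, too heavy to move; origin: centre of its underside. In its middle a vertical hole 13.5 mm across, 35 deep (floor 10 mm above the bench), in which the spindle stands upright at the start.
- spindle: steel spindle: rod 12 mm in diameter and 130 long, tapering over its last 10 mm to a flat tip 8 mm across, with a copper head above: a cylinder 26 mm in diameter and 34 tall; about 0.22 kg. Origin: centre of the tip's end face; z points along the rod to the head.
- spindle_head (a point): middle of the spindle's copper head, 147 mm above the tip along the rod: the point to grip
- drum: silver-plated prayer wheel drum, upright cylinder 66 in diameter, 70 tall, loose; origin: centre of its underside
- bead: yak bone bead, 22 in diameter, 16 tall, loose; origin: centre of its underside
- polish_tin: red polish tin with a metal lid, 60 in diameter, 50 tall, loose; origin: centre of its underside
- screwdriver: screwdriver lying on the bench near the robot, loose
- brush: brush lying on the bench, loose
Not all that is in view belongs to the job. What is shaped like the spindle but green or purple is not meant.

How it is judged:
By the outcome, as a careful person would: the job done as asked, in the order asked, and still so for the second after the job is handed in, while the arm keeps its last pose, push and grip.
It also fails if it takes over 58 s, if anything falls off the work surface, if the arm or the gripper's body presses on something with over 40 N, if the wrist force passes 120 N, or if a joint passes its speed limit or range.

## Working session

There is one attempt and no reset: what is moved stays moved. The work goes in short steps, Python scripts to look and compute and a tool call to move; the robot and the scene stay as the last step left them, time stands still between calls to the robot, and variables do not carry over. Pictures are saved under pics/ and viewed, and the job is handed in when it is done.

Besides the shell and the picture viewer there is one more tool, called after "Request:" in YAML: its name, and indented under it one key for each argument. apply_moves: Moves the arm, as the interface text tells. Its arguments: {"type":"object","properties":{"steps":{"type":"array"},"force":{"type":"number"}},"required":["steps"]}

```bash
mkdir -p pics; cat > h.py <<'E'
import numpy as np, cv2, pickle
from workcell import env, viewer, hand_in
def snap(name,fn):
    f=viewer.grab_frame(name); cv2.imwrite('pics/'+fn+'.png',f['image'][:,:,::-1]); pickle.dump(f,open('pics/'+fn+'.pkl','wb')); return f
def load(fn): return pickle.load(open('pics/'+fn+'.pkl','rb'))
def ray(f,u,v):
    R=cv2.Rodrigues(np.array(f['rvec'],float))[0]; t=np.array(f['tvec'],float).ravel(); K=np.array(f['mtx'],float)
    return -R.T@t, R.T@np.linalg.inv(K)@np.array([u,v,1.])
def atz(f,u,v,z):
    c,d=ray(f,u,v); return (c+d*(z-c[2])/d[2])
def proj(f,P):
    return cv2.projectPoints(np.array(P,float).reshape(-1,3),np.array(f['rvec'],float),np.array(f['tvec'],float),np.array(f['mtx'],float),None)[0].reshape(-1,2)
def crop(fn,x0,y0,x1,y1,s,out):
    im=load(fn)['image'][y0:y1,x0:x1,::-1]; cv2.imwrite('pics/'+out+'.png',cv2.resize(im,None,fx=s,fy=s,interpolation=cv2.INTER_CUBIC))
def tri(obs):
    A=np.zeros((3,3));b=np.zeros(3)
    for f,u,v in obs:
        c,d=ray(f,u,v);d/=np.linalg.norm(d);M=np.eye(3)-np.outer(d,d);A+=M;b+=M@c
    return np.linalg.solve(A,b)
E
python3 - <<'E'
from h import *
np.set_printoptions(precision=4,suppress=True)
for n in ['side','top','wrist']:
    f=snap(n,n+'0'); c,d=ray(f,280,210); print(n,c,d)
print(env.state())
E
```

```text
side [ 0.0849 -0.505   0.8289] [ 0.4993  0.4591 -0.7349]
top [ 0.3179 -0.0775  1.459 ] [ 0.1725  0.0128 -0.985 ]
wrist [0.1438 0.5097 0.3728] [ 0.2439 -0.1133 -0.9632]
{'t': 0.15, 'qpos': array([ 1.167 ,  0.2387, -0.0141,  1.3192, -0.    ,  1.5708]), 'joint_vel': array([-0.0005, -0.0013,  0.0022,  0.0002, -0.0012,  0.    ]), 'effort': array([ -0.0008, -53.9078,  34.6598,   0.0144,  -0.0001,   0.    ]), 'eef_pos': array([0.2062, 0.4825, 0.2448]), 'eef_rot': array([-0.6299, -3.0776,  0.0018]), 'wrist_force': array([-0.3405,  0.7257,  0.3454]), 'moment': array([-0.0529,  0.0126,  0.0245]), 'grip_width': 1.0005234976546145}
```

View pics/side0.png

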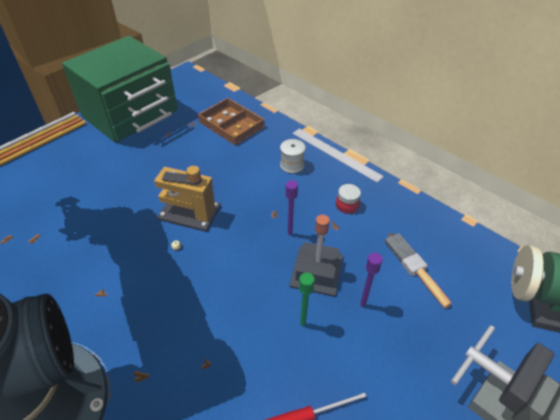

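View pics/top0.png

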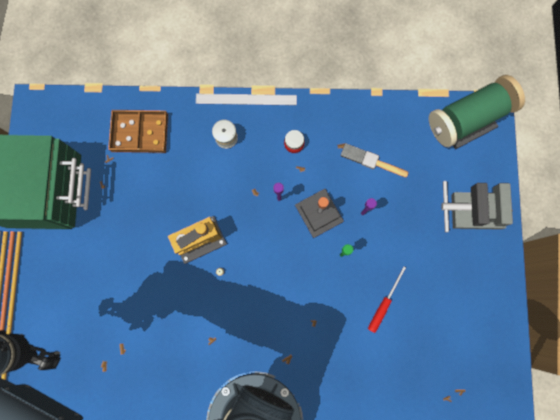

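View pics/wrist0.png

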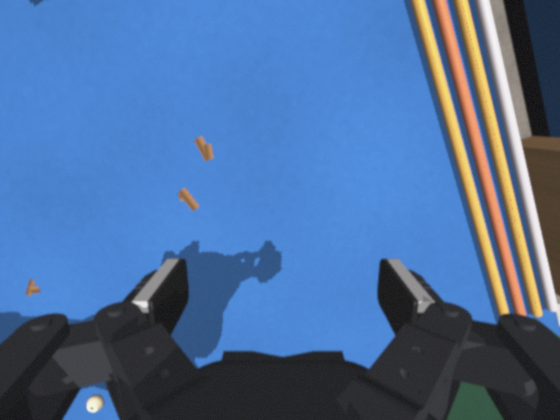

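Candidates for the spindle:
- Copper head in the dark anvil: top (323,203), side (322,224).
- Purple decoys: top (279,188) and (371,204), side (291,188) and (374,263).
- Green decoy: top (347,250), side (307,281).

By the description I choose the copper one. The jig is at top (197,235), side (188,195). Next, close crops.

```bash
python3 - <<'E'
from h import *
crop('side0',145,155,235,235,8,'c1'); crop('side0',280,200,360,300,6,'c2'); crop('top0',155,205,240,275,9,'c3'); crop('top0',285,175,355,245,8,'c4')
E
```

```text
(no output)
```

View pics/c1.png

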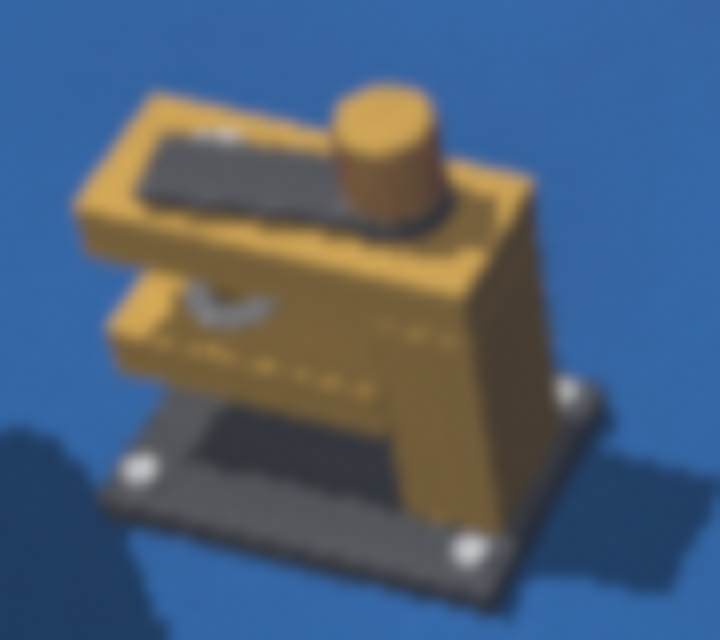

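View pics/c2.png

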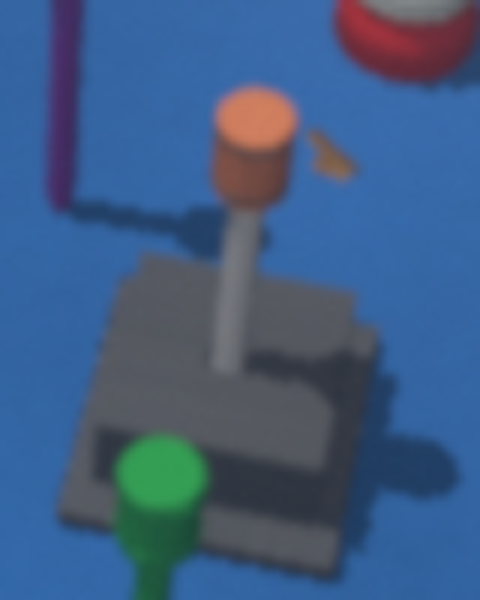

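View pics/c3.png

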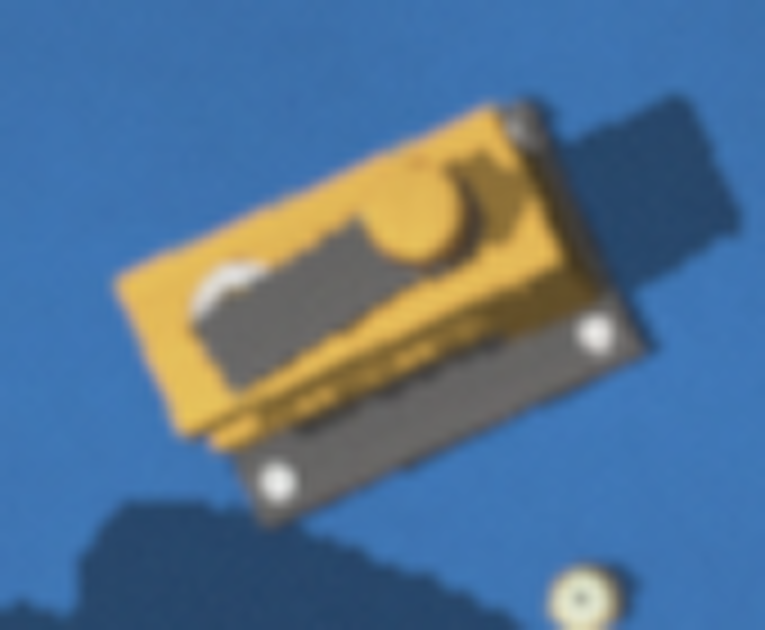

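View pics/c4.png

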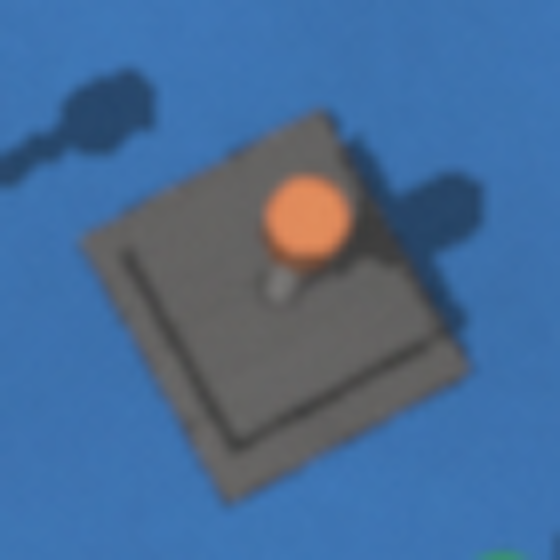

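The copper head on a steel rod stands in the anvil: top (323.5,202.5), side (322.8,219.7). The jig's knob is at top (200.8,228.7), side (193,170). The plate covers the bushing. Now computing positions.

```bash
python3 - <<'E'
from h import *
from scipy.optimize import least_squares
np.set_printoptions(precision=4,suppress=True)
t,s=load('top0'),load('side0')
T=lambda x,y:(x/9+155,y/9+205); S=lambda x,y:(x/8+145,y/8+155)
print('head top', atz(t,323.5,202.5,.174),atz(s,322.8,219.7,.174),tri([(t,323.5,202.5),(s,322.8,219.7)]))
print('knob', atz(t,*T(412,213),.152),atz(s,*S(385,122),.152),tri([(t,*T(412,213)),(s,*S(385,122))]))
c=[(118,285),(490,105),(565,265),(180,432)]
ct=np.array([atz(t,*T(*p),.115) for p in c]);print(ct, ct.mean(0))
c2=[(155,95),(535,180),(468,298),(78,205)]
cs=np.array([atz(s,*S(*p),.115) for p in c2]);print(cs,cs.mean(0))
for C in (ct,cs):
    d=C[0]-C[1]+C[3]-C[2]; print('ydir',np.arctan2(d[1],d[0]), np.linalg.norm(d)/2)
# plate corners outer end z .124
for f,pp in((t,[(192,325),(237,388)]),(s,[(165,137),(142,197)])):
    g=T if f is t else S
    for p in pp: print('plate', atz(f,*g(*p),.124))
# base corners z .012
print('base',[atz(t,*T(*p),.012) for p in [(265,525),(655,350)]],[atz(s,*S(*p),.012) for p in [(103,495),(490,600),(605,390)]])
# anvil foot corners z .010
A=lambda x,y:(x/8+285,y/8+175)
f4=np.array([atz(t,*A(*p),.010) for p in [(228,503),(470,372)]]);print('anvil',f4)
f4=np.array([atz(t,*A(*p),.0) for p in [(80,240)]]);print('anvil',f4)
E
```

```text
head top [ 0.5641 -0.1706  0.174 ] [ 0.5682 -0.1725  0.174 ] [ 0.5654 -0.172   0.1753]
knob [0.4951 0.141  0.152 ] [0.4993 0.1375 0.152 ] [0.4976 0.1398 0.151 ]
[[0.4776 0.2318 0.115 ]
 [0.5324 0.1258 0.115 ]
 [0.4856 0.1019 0.115 ]
 [0.4352 0.2114 0.115 ]] [0.4827 0.1677 0.115 ]
[[0.4829 0.2302 0.115 ]
 [0.5359 0.1226 0.115 ]
 [0.4918 0.1    0.115 ]
 [0.4395 0.2083 0.115 ]] [0.4875 0.1653 0.115 ]
ydir 2.025167900976919 0.11990750679514865
ydir 2.0242944873401068 0.12008281641175354
plate [0.4653 0.2077 0.124 ]
plate [0.4473 0.1938 0.124 ]
plate [0.469  0.2044 0.124 ]
plate [0.4494 0.189  0.124 ]
base [array([0.4157, 0.2056, 0.012 ]), array([0.4722, 0.0865, 0.012 ])] [array([0.4201, 0.2024, 0.012 ]), array([0.4737, 0.0867, 0.012 ]), array([0.5537, 0.1259, 0.012 ])]
anvil [[ 0.4934 -0.1546  0.01  ]
 [ 0.5415 -0.2401  0.01  ]]
anvil [[ 0.5888 -0.1013  0.    ]]
```

Request:
apply_moves:
  steps:
    - [[40, -47, 0, 0, 60], [80, -94, 0, 0, 60], [120, -141, 0, 0, 60], [160, -188, 0, 0, 60], [200, -235, 0, 0, 60], [240, -283, 0, 0, 60], [270, -318, 0, 0, 60], [291, -343, 0, 0, 60], [291, -343, 0, 0, 60], [291, -343, 0, 0, 60], [291, -343, 0, 0, 60]]
  force: 60

```text
t: 1.25
eef_pos: [0.4976, 0.1386, 0.2448]
eef_rot: [-0.634, -3.076, 0.001]
wrist_force: [-0.6, 0.4, 0.2]
grip_width: 0.705
```

```bash
python3 - <<'E'
from h import *
np.set_printoptions(precision=4,suppress=True)
s=env.state();print(s)
w=snap('wrist','w1'); print(proj(w,[[.497,.1395,.152],[.4713,.1937,.118]]), proj(w,[s['eef_pos']]))
E
```

```text
{'t': 1.25, 'qpos': array([ 0.2715,  0.2247, -0.0329,  1.3144,  0.0001,  0.6783]), 'joint_vel': array([ 0.0461, -0.0149, -0.0138,  0.0036,  0.0021,  0.0079]), 'effort': array([ -2.0272, -52.0635,  35.1974,  -0.1912,  -0.1462,  -0.1623]), 'eef_pos': array([0.4976, 0.1386, 0.2448]), 'eef_rot': array([-0.6343, -3.0757,  0.0007]), 'wrist_force': array([-0.6387,  0.4263,  0.1858]), 'moment': array([-0.0208, -0.0108, -0.0033]), 'grip_width': 0.7052220618428473}
[[282.7392 217.4423]
 [332.8123 150.4587]] [[281.4689 279.9002]]
```

View pics/w1.png

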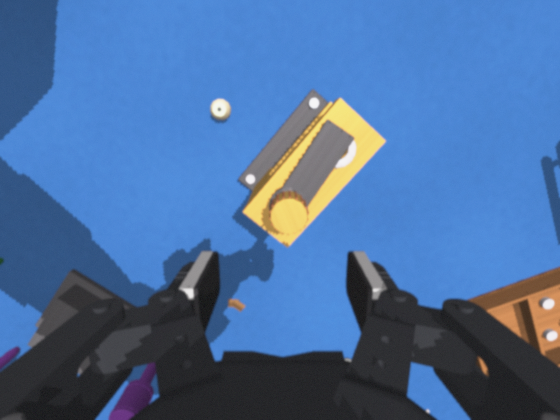

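The wrist view shows the knob top at about (288,213), 5 px right of my prediction, with the keeper plate over the bushing and a flange edge at (346,152).

```bash
python3 - <<'E'
from h import *
np.set_printoptions(precision=4,suppress=True)
t,s,w=load('top0'),load('side0'),load('w1')
crop('w1',230,80,400,260,4,'c5')
print(atz(w,288.5,213.5,.152), tri([(t,200.8,228.7),(s,193.1,170.2),(w,288.5,213.5)]))
E
```

```text
[0.4959 0.1445 0.152 ] [0.4981 0.1423 0.1477]
```

View pics/c5.png

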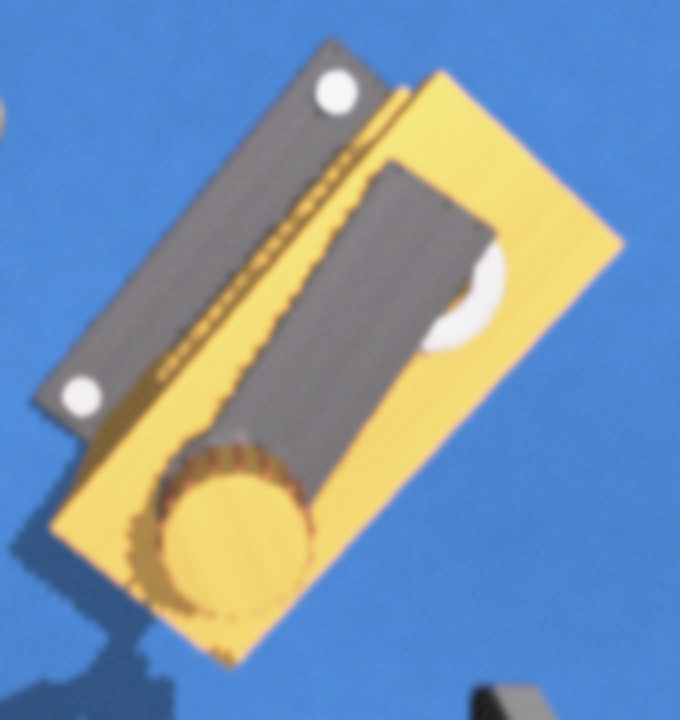

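Request:
apply_moves:
  steps:
    - [[0, 2, -45, 0, 60], [0, 2, -80, 0, 60], [0, 2, -95, 0, 60], [0, 2, -103, 0, 60], [0, 2, -103, 0, 60], [0, 2, -103, 0, 60]]
  force: 60

```text
t: 1.9
eef_pos: [0.4975, 0.1425, 0.1432]
eef_rot: [0.628, 3.077, 0.001]
wrist_force: [-0.2, -0.1, 0.0]
grip_width: 0.704
```

```bash
python3 - <<'E'
from h import *
w=snap('wrist','w2'); snap('side','s2'); crop('s2',130,100,270,240,5,'c6')
E
```

```text
(no output)
```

View pics/w2.png

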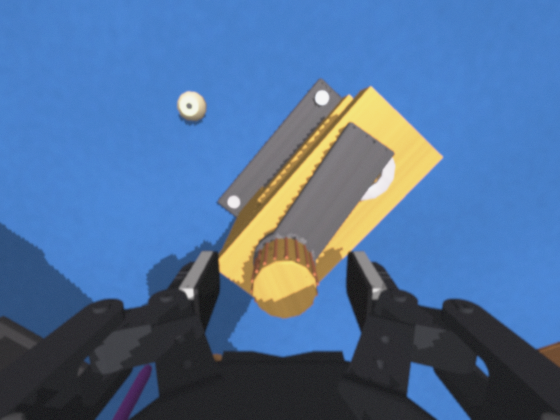

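View pics/c6.png

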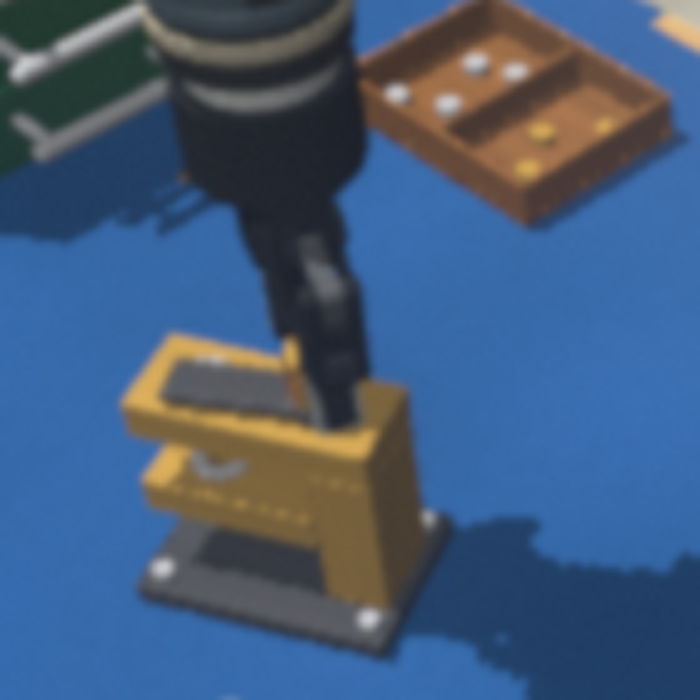

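The knob (285,287) sits midway between the fingers. I'll check the fore-aft alignment.

```bash
python3 - <<'E'
from h import *
np.set_printoptions(precision=4,suppress=True)
w=load('w2'); print(env.state()['eef_pos'],proj(w,[.4975,.1425,.152]), atz(w,285,288,.152))
E
```

```text
[0.4979 0.1423 0.1435] [[281.4508 290.068 ]] [0.4972 0.1442 0.152 ]
```

Request:
apply_moves:
  steps:
    - [[0, 1, 0, 0, 0], [0, 1, 0, 0, 0], [0, 1, 0, 0, 0], [0, 1, 0, 0, 0], [0, 1, 0, 0, 0], [0, 1, 0, 0, 0], [0, 1, 0, 0, 0]]
  force: 50

```text
t: 2.7
eef_pos: [0.4977, 0.1432, 0.1431]
eef_rot: [0.63, 3.077, 0.002]
wrist_force: [-1.1, 2.0, 6.5]
grip_width: 0.309
```

Request:
apply_moves:
  steps:
    - [[0, 0, 1, 0.14, 0], [0, 0, 1, 0.28, 0], [0, 0, 1, 0.42, 0], [0, 0, 1, 0.56, 0], [0, 0, 1, 0.7, 0], [0, 0, 1, 0.84, 0], [0, 0, 1, 0.98, 0], [0, 0, 1, 1.1, 0], [0, 0, 1, 1.1, 0], [0, 0, 1, 1.1, 0]]

```text
t: 3.7
eef_pos: [0.4978, 0.1419, 0.1431]
eef_rot: [-1.069, 2.954, -0.003]
wrist_force: [4.4, -4.4, -2.6]
grip_width: 0.307
```

```bash
python3 - <<'E'
from h import *
print(env.state()); w=snap('wrist','w3')
E
```

```text
{'t': 3.7, 'qpos': array([ 0.27879491,  0.28121857, -0.22507319,  1.0640792 , -0.00182487,
       -0.4156176 ]), 'joint_vel': array([-0.00072783, -0.00114159, -0.0012064 ,  0.00062883, -0.00172886,
        0.00849609]), 'effort': array([  2.50114337, -55.9322834 ,  31.62239313,   0.96476823,
         1.37379292,  -0.12546681]), 'eef_pos': array([0.4978186 , 0.14194481, 0.14314695]), 'eef_rot': array([-1.06889336e+00,  2.95384164e+00, -2.90519556e-03]), 'wrist_force': array([ 4.43757361, -4.3984385 , -2.58002422]), 'moment': array([-0.76409159, -0.67266496,  0.04620323]), 'grip_width': 0.3068394523953184}
```

View pics/w3.png

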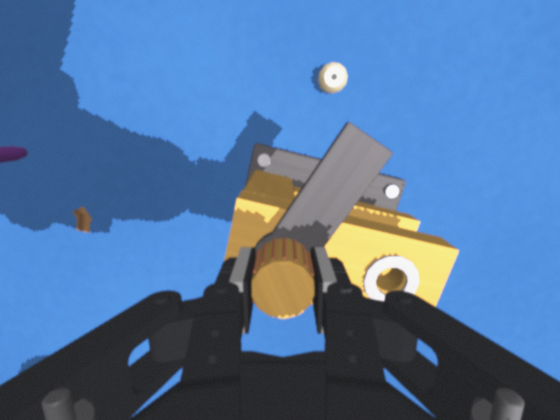

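The plate has swung with the knob to about 1.2 rad, and the flange ring at (390,282) is fully open. I'll release, lift and take another look.

Request:
apply_moves:
  steps:
    - [[0, 0, 0, 0, 60], [0, 0, 0, 0, 60], [0, 0, 0, 0, 60], [0, 0, 0, 0, 60], [0, 0, 45, 0, 60], [0, 0, 90, 0, 60], [0, 0, 140, 0, 60], [0, 0, 160, 0, 60], [0, 0, 160, 0, 60], [0, 0, 160, 0, 60]]

```text
t: 4.75
eef_pos: [0.4972, 0.1428, 0.303]
eef_rot: [-1.072, 2.953, -0.0]
wrist_force: [-0.2, -0.6, -0.5]
grip_width: 0.702
```

```bash
python3 - <<'E'
from h import *
np.set_printoptions(precision=4,suppress=True)
print(env.state()['eef_pos']); w=snap('wrist','w4'); t=snap('top','t4'); s=snap('side','s4')
P=[[.4987,.1427,.152],[.4724,.1966,.118]]
for f in (w,t,s): print(proj(f,P))
crop('w4',230,130,430,280,4,'c7'); crop('s4',145,155,235,235,8,'c8')
E
```

```text
[0.4972 0.1428 0.303 ]
[[280.2377 199.4299]
 [337.5886 205.167 ]]
[[200.1818 227.2726]
 [181.206  238.735 ]]
[[191.404  169.2757]
 [169.3713 174.9417]]
```

View pics/c7.png

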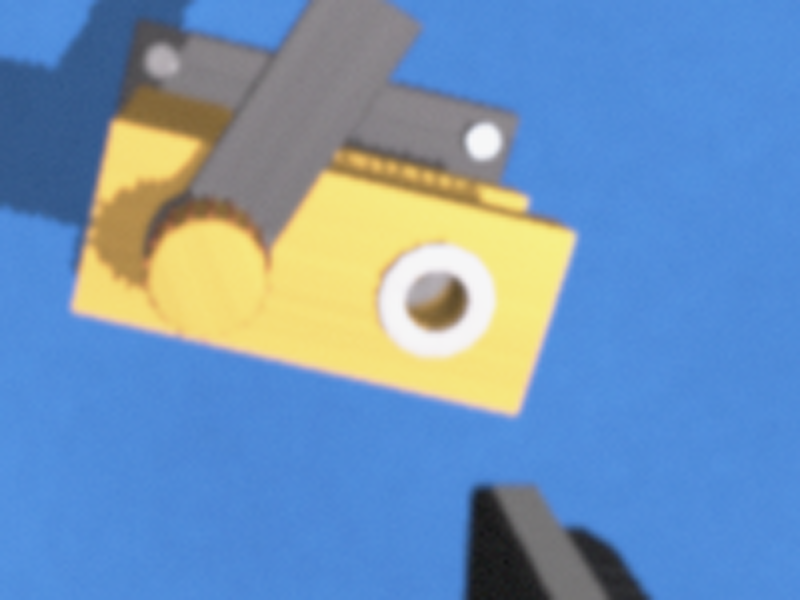

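View pics/c8.png

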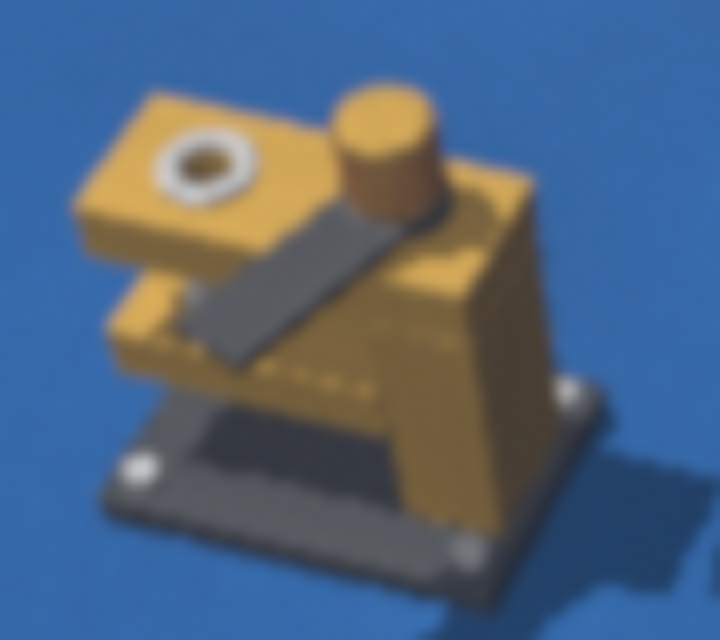

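View pics/t4.png

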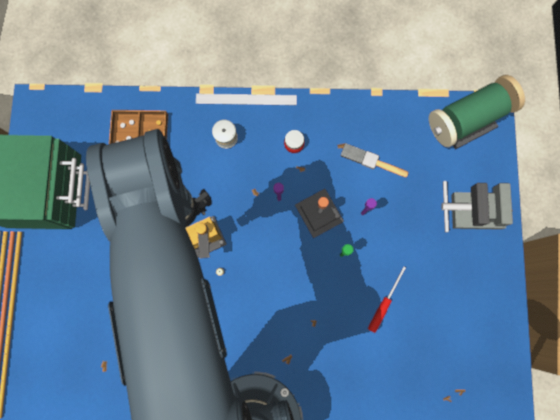

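```bash
python3 - <<'E'
from h import *
np.set_printoptions(precision=4,suppress=True)
t,s=load('t4'),load('s4')
print(atz(t,322.9,201.1,.174),atz(s,321.2,218.8,.174))
print('purple/green', atz(t,279,188,.16),atz(t,371,204,.16),atz(t,347.5,250,.16))
E
```

```text
[ 0.5677 -0.1691  0.174 ] [ 0.5679 -0.1688  0.174 ]
purple/green [ 0.6029 -0.0569  0.16  ] [ 0.5649 -0.2932  0.16  ] [ 0.4459 -0.2325  0.16  ]
```

Request:
apply_moves:
  steps:
    - [[9, -40, 0, -0.14, 60], [18, -80, 0, -0.28, 60], [27, -120, 0, -0.42, 60], [36, -160, 0, -0.56, 60], [45, -200, 0, -0.7, 60], [54, -240, 0, -0.84, 60], [63, -280, 0, -0.98, 60], [70, -312, 0, -1.1, 60], [70, -312, 0, -1.2, 60], [70, -312, 0, -1.2, 60], [70, -312, 0, -1.2, 60]]

```text
t: 6.0
eef_pos: [0.5669, -0.1689, 0.3024]
eef_rot: [-0.778, -3.042, -0.0]
wrist_force: [-0.1, 0.4, -0.3]
grip_width: 0.703
```

```bash
python3 - <<'E'
from h import *
np.set_printoptions(precision=4,suppress=True)
s=env.state();print(s['eef_pos'],s['eef_rot'],s['qpos']); w=snap('wrist','w5')
print(proj(w,[[.5678,-.169,.174],[.5678,-.169,.055]]))
crop('w5',200,100,400,250,4,'c9')
E
```

```text
[ 0.5669 -0.1689  0.3024] [-0.778  -3.0419 -0.0003] [-0.2897  0.3482  0.2873  1.5116  0.0001  0.2111]
[[282.5013 207.1572]
 [282.4883 181.4306]]
```

View pics/w5.png

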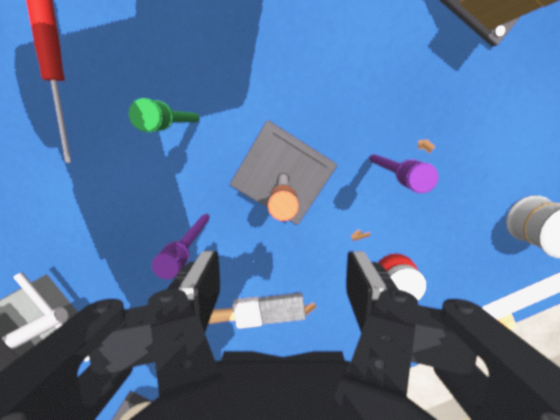

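View pics/c9.png

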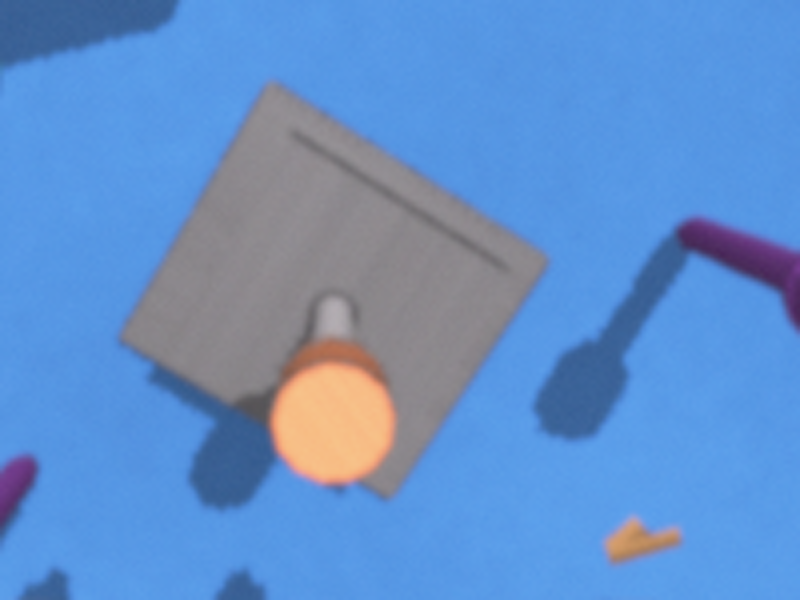

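Only the copper head lies directly under the gripper, at (283,206), within 1 px of the prediction. The purple and green decoys are off to the sides. Descending.

Request:
apply_moves:
  steps:
    - [[1, 0, -45, 0, 60], [1, 0, -90, 0, 60], [1, 0, -125, 0, 60], [1, 0, -145, 0, 60], [1, 0, -151, 0, 60], [1, 0, -151, 0, 60], [1, 0, -151, 0, 60]]

```text
t: 6.75
eef_pos: [0.569, -0.1691, 0.1537]
eef_rot: [0.781, 3.041, -0.0]
wrist_force: [-0.4, -1.3, 1.0]
grip_width: 0.702
```

Request:
apply_moves:
  steps:
    - [[0, 0, 0, 0, 0], [0, 0, 0, 0, 0], [0, 0, 0, 0, 0], [0, 0, 0, 0, 0], [0, 0, 0, 0, 0], [0, 0, 0, 0, 0], [0, 0, 0, 0, 0]]
  force: 60

```text
t: 7.45
eef_pos: [0.5688, -0.1695, 0.1534]
eef_rot: [0.783, 3.041, -0.0]
wrist_force: [-1.2, -1.2, 6.1]
grip_width: 0.276
```

```bash
python3 - <<'E'
from h import *
np.set_printoptions(precision=4,suppress=True)
s=env.state();print(s); w=snap('wrist','w6')
E
```

```text
{'t': 7.45, 'qpos': array([-0.2896,  0.3956, -0.0233,  1.1499, -0.0002,  0.2143]), 'joint_vel': array([ 0.0002, -0.0009,  0.0002,  0.0005, -0.0003,  0.0016]), 'effort': array([  0.1037, -60.7609,  30.9873,  -0.2068,   0.0764,   0.0005]), 'eef_pos': array([ 0.5688, -0.1695,  0.1534]), 'eef_rot': array([ 0.7827,  3.0405, -0.0004]), 'wrist_force': array([-1.1668, -1.1757,  6.0616]), 'moment': array([-0.0036,  0.053 , -0.0171]), 'grip_width': 0.27553371834921936}
```

View pics/w6.png

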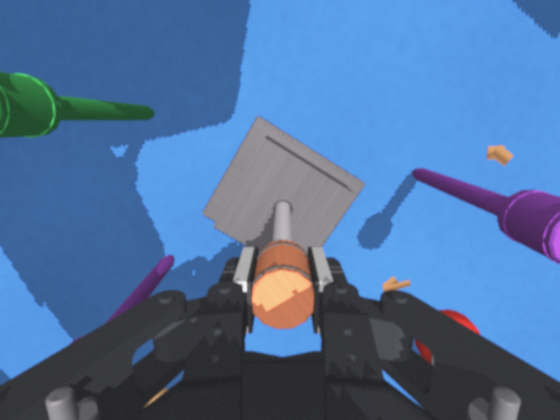

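The copper head is held between the pads. Lifting straight up.

Request:
apply_moves:
  steps:
    - [[0, 0, 10, 0, 0], [0, 0, 30, 0, 0], [0, 0, 60, 0, 0], [0, 0, 100, 0, 0], [0, 0, 140, 0, 0], [0, 0, 175, 0, 0], [0, 0, 190, 0, 0], [0, 0, 190, 0, 0], [0, 0, 190, 0, 0]]
  force: 80

```text
t: 8.4
eef_pos: [0.5681, -0.1692, 0.3417]
eef_rot: [-0.783, -3.042, 0.0]
wrist_force: [0.4, -0.3, -1.6]
grip_width: 0.272
```

```bash
python3 - <<'E'
from h import *
np.set_printoptions(precision=4,suppress=True)
s=env.state();print(s); w=snap('wrist','w7');snap('side','s7')
p=s['eef_pos']
for f in (w,load('s7')): print(proj(f,[p+[0,0,-.1434],p+[0,0,-.0134],p+[0,0,.0206]]))
crop('w7',200,100,400,350,3,'c10')
crop('s7',260,60,400,260,4,'c11')
E
```

```text
{'t': 8.4, 'qpos': array([-0.2895,  0.3536,  0.3946,  1.6125, -0.0001,  0.2144]), 'joint_vel': array([-0.0006,  0.011 , -0.0308, -0.009 , -0.0008,  0.002 ]), 'effort': array([ -0.0004, -66.6235,  37.4987,   0.2506,   0.0001,  -0.0005]), 'eef_pos': array([ 0.5681, -0.1692,  0.3417]), 'eef_rot': array([-0.7829, -3.0418,  0.0001]), 'wrist_force': array([ 0.3952, -0.3268, -1.5744]), 'moment': array([-0.0959,  0.0334, -0.0323]), 'grip_width': 0.27226331452535446}
[[282.0346 201.6889]
 [281.7193 266.7293]
 [281.5297 305.8416]]
[[322.4325 210.2835]
 [328.5474 157.6654]
 [330.4086 141.6496]]
```

View pics/c10.png

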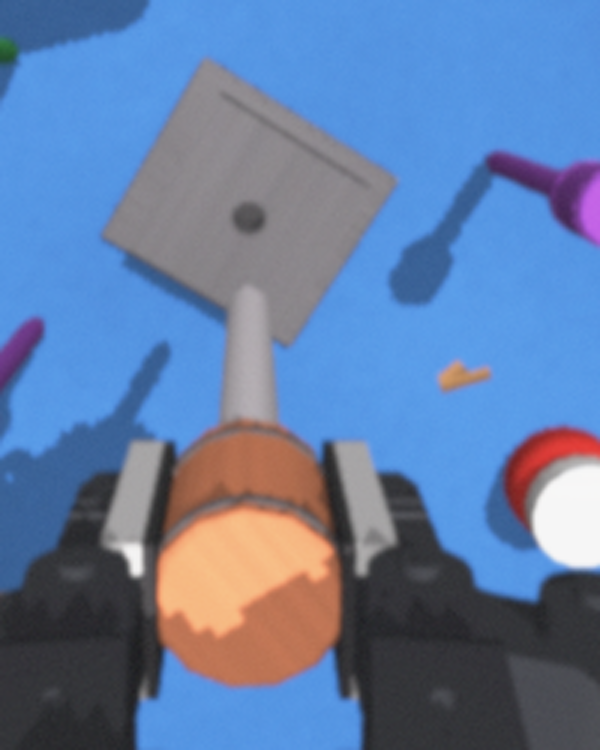

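View pics/c11.png

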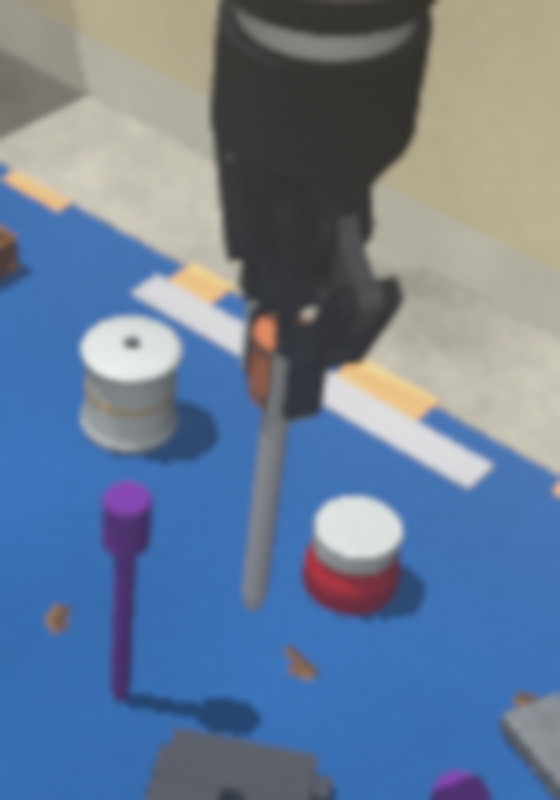

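The spindle hangs straight: tip at wrist (283,197), side (323,210), both as predicted. Carrying it over to the bushing axis.

Request:
apply_moves:
  steps:
    - [[-10, 40, 0, 0, 0], [-21, 80, 0, 0, 0], [-31, 120, 0, 0, 0], [-42, 160, 0, 0, 0], [-52, 200, 0, 0, 0], [-63, 240, 0, 0, 0], [-73, 280, 0, 0, 0], [-84, 320, 0, 0, 0], [-91, 350, 0, 0, 0], [-95, 366, 0, 0, 0], [-95, 366, 0, 0, 0], [-95, 366, 0, 0, 0]]

```text
t: 9.7
eef_pos: [0.4728, 0.1967, 0.3413]
eef_rot: [-0.781, -3.042, 0.002]
wrist_force: [0.2, 0.1, -1.8]
grip_width: 0.267
```

Request:
apply_moves:
  steps:
    - [[0, 0, -30, 0, 0], [0, 0, -50, 0, 0], [0, 0, -60, 0, 0], [0, 0, -60, 0, 0], [0, 0, -60, 0, 0]]

```text
t: 10.2
eef_pos: [0.4736, 0.1963, 0.2829]
eef_rot: [0.784, 3.042, 0.0]
wrist_force: [-0.0, 0.7, -3.0]
grip_width: 0.266
```

```bash
python3 - <<'E'
from h import *
np.set_printoptions(precision=4,suppress=True)
s=env.state();print(s['eef_pos'],s['eef_rot'],s['wrist_force']); w=snap('wrist','w8');s8=snap('side','s8')
p=s['eef_pos']
for f in (w,s8): print(proj(f,[p+[0,0,-.1434],[.4724,.1966,.118]]))
crop('w8',200,100,400,350,3,'c12')
crop('s8',130,60,250,240,4,'c13')
E
```

```text
[0.4736 0.1963 0.2829] [0.7842 3.0418 0.0002] [-0.0435  0.7439 -3.0107]
[[281.9522 201.528 ]
 [281.6473 194.7719]]
[[168.2657 167.7365]
 [169.3713 174.9417]]
```

View pics/c12.png

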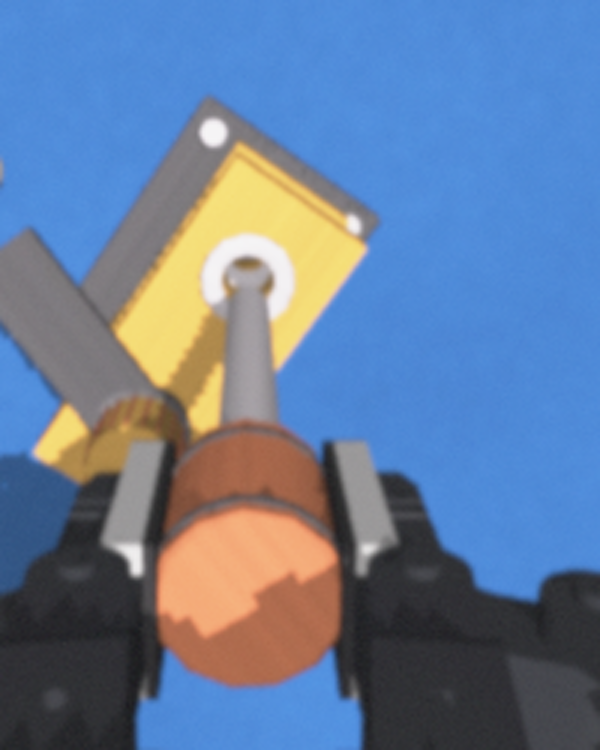

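View pics/c13.png

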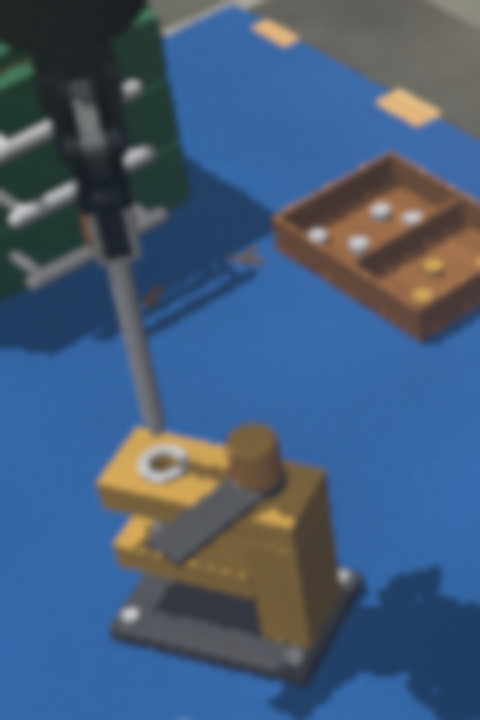

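The tip is laterally aligned with the bore: wrist tip at about (283,195), flange centre (282.7,192.7). I'll nudge 1 mm towards -x and descend gently into the mouth.

Request:
apply_moves:
  steps:
    - [[-1, 0, -5, 0, 0], [-1, 0, -12, 0, 0], [-1, 0, -18, 0, 0], [-1, 0, -23, 0, 0], [-1, 0, -26, 0, 0], [-1, 0, -26, 0, 0], [-1, 0, -26, 0, 0]]

```text
t: 11.0
eef_pos: [0.4723, 0.1968, 0.2563]
eef_rot: [0.783, 3.042, -0.0]
wrist_force: [-0.3, 0.1, -1.9]
grip_width: 0.272
```

```bash
python3 - <<'E'
from h import *
np.set_printoptions(precision=4,suppress=True)
s=env.state();print(s['eef_pos'],s['eef_rot'],s['wrist_force'],s['moment']); w=snap('wrist','w9');s8=snap('side','s9')
crop('w9',230,130,340,270,5,'c14')
crop('s9',140,140,230,220,7,'c15')
E
```

```text
[0.4723 0.1968 0.2563] [ 0.7829  3.0424 -0.0001] [-0.3366  0.0669 -1.9062] [-0.0357  0.0609 -0.0046]
```

View pics/c14.png

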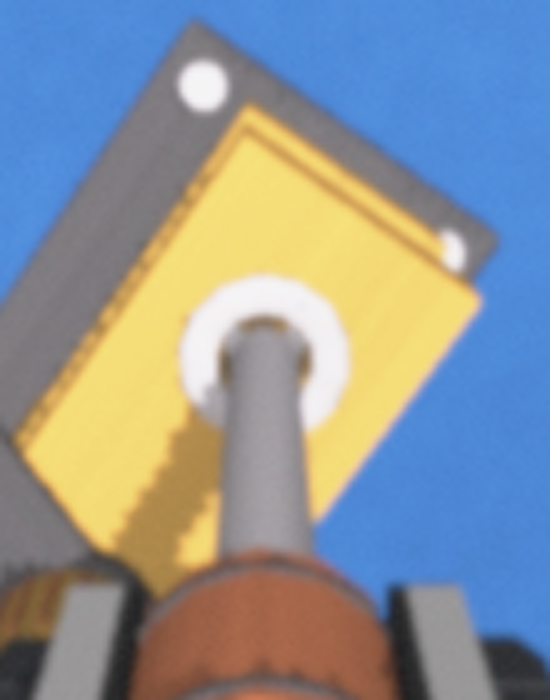

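View pics/c15.png

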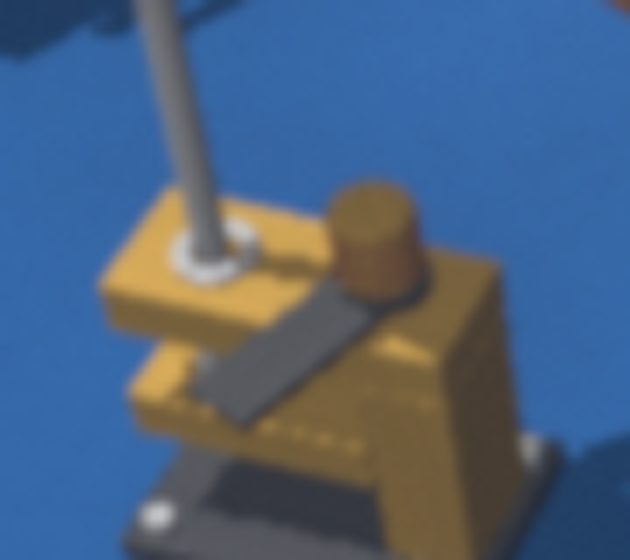

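The tip is in the upper bushing mouth, centred (rod x≈263, ring x≈264 in the crop), with no contact force. Continuing to just above the lower mouth.

Request:
apply_moves:
  steps:
    - [[0, 0, -8, 0, 0], [0, 0, -16, 0, 0], [0, 0, -24, 0, 0], [0, 0, -32, 0, 0], [0, 0, -38, 0, 0], [0, 0, -38, 0, 0], [0, 0, -38, 0, 0]]

```text
t: 11.8
eef_pos: [0.4722, 0.1967, 0.2182]
eef_rot: [-0.783, -3.042, 0.0]
wrist_force: [0.8, 0.3, -1.6]
grip_width: 0.264
```

```bash
python3 - <<'E'
from h import *
np.set_printoptions(precision=4,suppress=True)
s=env.state();print(s['eef_pos'],s['eef_rot'],s['wrist_force'],s['moment']); w=snap('wrist','w10');s8=snap('side','s10')
crop('w10',230,130,340,270,5,'c16')
crop('s10',140,140,230,220,7,'c17')
E
```

```text
[0.4722 0.1967 0.2182] [-0.783  -3.0423  0.0004] [ 0.7511  0.3352 -1.5647] [-0.0077 -0.0134 -0.0001]
```

View pics/c16.png

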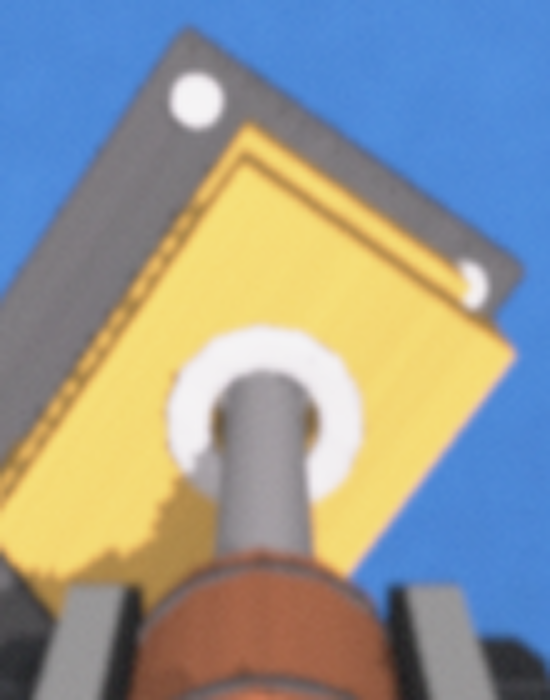

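View pics/c17.png

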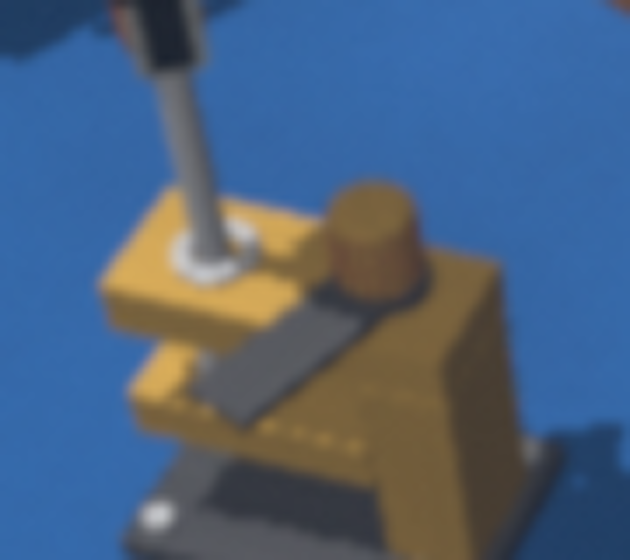

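```bash
python3 - <<'E'
from h import *
w=load('w10'); p=env.state()['eef_pos']
R=cv2.Rodrigues(env.state()['eef_rot'])[0]; print(R[:,0],R[:,2])
print(proj(w,[[p[0],p[1],.118],[p[0],p[1],p[2]+.0206]]))
print(proj(w,[[p[0]+.001*R[0,0],p[1]+.001*R[1,0],.118]]))
crop('w10',230,230,340,350,5,'c18')
E
```

```text
[-8.75735693e-01  4.82790745e-01 -3.05431797e-04] [ 4.11016505e-04  1.12906171e-04 -9.99999909e-01]
[[282.16332532 215.81272711]
 [281.90641715 306.70905326]]
[[282.16336168 214.53152328]]
```

View pics/c18.png

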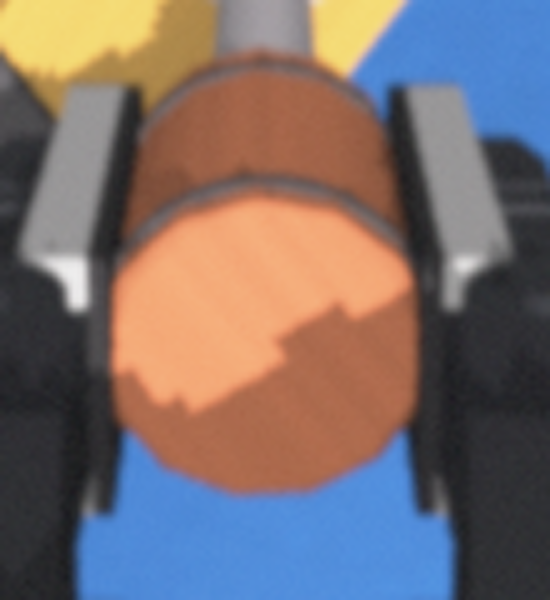

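The images agree to about 1 mm, well within the 3 mm entry margin of the taper. I'll enter the lower bushing slowly and watch the force.

Request:
apply_moves:
  steps:
    - [[0, 0, -3, 0, 0], [0, 0, -6, 0, 0], [0, 0, -9, 0, 0], [0, 0, -12, 0, 0], [0, 0, -12, 0, 0], [0, 0, -12, 0, 0]]

```text
t: 12.5
eef_pos: [0.4722, 0.1967, 0.2062]
eef_rot: [-0.783, -3.042, 0.0]
wrist_force: [0.6, 0.6, -0.8]
grip_width: 0.271
```

Request:
apply_moves:
  steps:
    - [[0, 0, -3, 0, 0], [0, 0, -6, 0, 0], [0, 0, -9, 0, 0], [0, 0, -12, 0, 0], [0, 0, -12, 0, 0], [0, 0, -12, 0, 0]]

```text
t: 13.1
eef_pos: [0.4722, 0.1967, 0.1942]
eef_rot: [-0.783, -3.042, 0.0]
wrist_force: [0.7, -0.0, -1.6]
grip_width: 0.271
```

```bash
python3 - <<'E'
from h import *
np.set_printoptions(precision=4,suppress=True)
s=env.state();print(s['eef_pos'],s['eef_rot'],s['wrist_force'],s['moment']); snap('side','s11');snap('wrist','w11')
crop('s11',140,140,230,220,7,'c19')
E
```

```text
[0.4722 0.1967 0.1942] [-0.783  -3.0423  0.0004] [ 0.7233 -0.0195 -1.6084] [-0.0199 -0.0626 -0.0083]
```

View pics/c19.png

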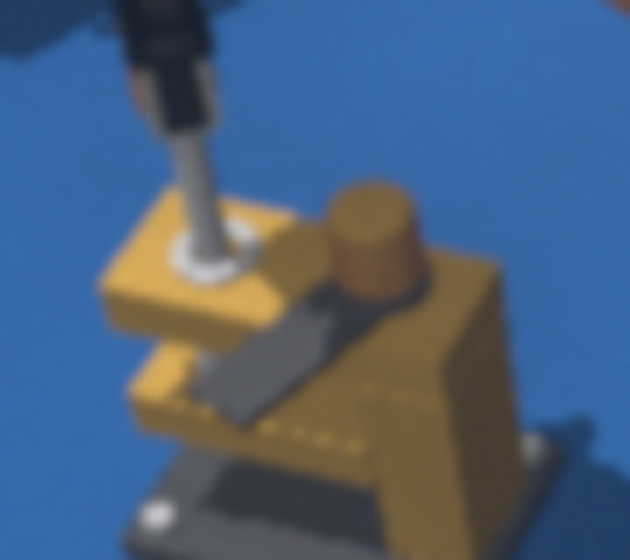

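The spindle slides freely through both bushings with no force. Going down to final depth, TCP z 0.173.

Request:
apply_moves:
  steps:
    - [[0, 0, -4, 0, 0], [0, 0, -8, 0, 0], [0, 0, -12, 0, 0], [0, 0, -16, 0, 0], [0, 0, -19, 0, 0], [0, 0, -21, 0, 0], [0, 0, -21, 0, 0], [0, 0, -21, 0, 0], [0, 0, -21, 0, 0], [0, 0, -21, 0, 0]]

```text
t: 14.2
eef_pos: [0.4723, 0.1967, 0.1734]
eef_rot: [0.783, 3.042, -0.0]
wrist_force: [0.1, 0.0, -1.7]
grip_width: 0.271
```

```bash
python3 - <<'E'
from h import *
np.set_printoptions(precision=4,suppress=True)
s=env.state();print(s['eef_pos'],s['eef_rot'],s['wrist_force'],s['moment'],s['joint_vel']); f=snap('side','s12');snap('wrist','w12');snap('top','t12')
crop('s12',130,120,230,240,5,'c20'); crop('w12',200,100,400,350,3,'c21')
print(proj(f,[[.4724,.1966,.0295],[.4724,.1966,.1635-.004]]))
E
```

```text
[0.4723 0.1967 0.1734] [ 0.7831  3.0424 -0.    ] [ 0.1342  0.0482 -1.7004] [-0.011  -0.0773  0.0172] [-0.001  -0.001  -0.0007 -0.0009  0.0004  0.    ]
[[175.5204 201.7118]
 [166.2146 161.1992]]
```

View pics/c20.png

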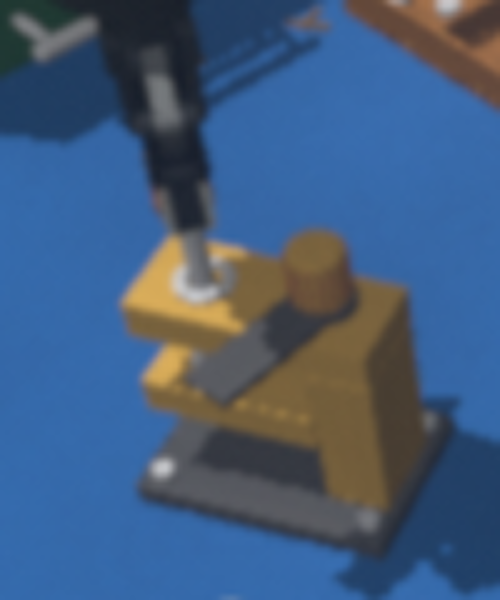

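View pics/c21.png

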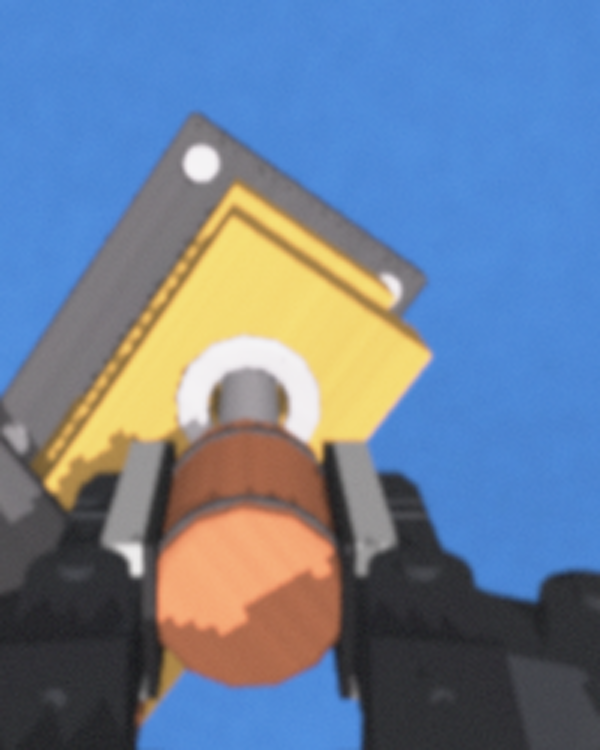

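View pics/t12.png

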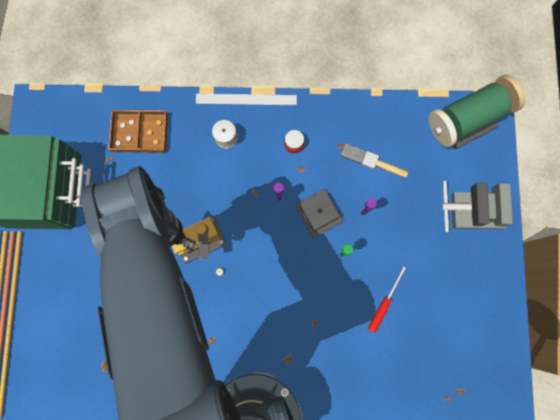

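Final view:
- **Spindle:** the rod runs through both flanges, and the head sits in the pads exactly where it did after the lift (crop rim y≈500 both times), so it has not slipped.
- **Forces:** sideways force is about 0.1 N.
- **Other objects:** the drum (224,134), tin (294,141), bead (220,272), brush and screwdriver are unmoved.

Handing in.

```bash
python3 -c "
from h import *
print(hand_in())"
```

```text
the job is handed in; nothing more can be done
None
```

I turned the knurled knob about 1.1 rad counter-clockwise, and the pictures showed the keeper plate well clear of the upper bushing. Only then did I take the copper-headed spindle out of the anvil, thread it through both bushings, and hand in while still holding it by the head.

**Last checks:**
- **Depth:** by arm position the tip is at about z = 0.030 m, against the 0.0295 m midpoint between the lower bushing and the base plate. The tip itself was hidden from the cameras by the lower arm. The depth comes from the grip height, and the wrist pictures show no slip since the lift.
- **Upright and free:** the tool is vertical and still, sideways force is about 0.1 N, and the vertical reading of −1.7 N is close to the spindle's own weight.
- **Other objects:** the drum, bead, tin, brush and screwdriver look unmoved in the top view.
- **Time:** the clock stood at about 14 s of the 58 s allowed.

**Disagreements:** the cameras differed by 2–5 mm in absolute position. I corrected for that using where the gripper closed on the knob. The close wrist views left a 1–2 mm fore-aft uncertainty, but the spindle went in without any contact force.

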